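Press a spice shaker's cap home in a trigger bar clamp, then let it go

ROBOT

A 6-joint arm with a two-finger parallel gripper is mounted at the origin on the work surface. World frame = base frame: x ahead of the robot, y to its left, z up, the work surface at z = 0. Lengths are in mm, angles in rad, forces in N, time in s.
With the tool pointing down it reaches from about 350 to 875 mm from the base axis. Payload 4.2 kg.
Tool frame: the origin (TCP) lies midway between the tips of the shut fingers; the grasp point (between the pads) lies 19 mm behind it; x points along the fingers, y is the direction in which the jaws open and shut, and the axes are right-handed (so a half turn about x gives the same grasp; the last joint's range is limited). The gripper opens to 85 mm and grips with 20 to 120 N. Pads are 22 mm wide; open, the fingers measure 114 mm over their backs; the gripper's body (76 mm by 85 mm) begins 54 mm behind the grasp point. The pads swing forward as they close: fully open they stand 13 mm farther back than shut.
Start: joints at [-0.917, 0.385, 0.008, 0, -1.194, -0.259], TCP at [240.403, -576.893, 231.312] pointing down, gripper open.
Joint ranges: [-3.14, 3.14], [-1.21, 2.06], [-1.07, 1.41], [-3.16, 2.05], [-2.99, -0.16], [-3.1, 3.1]. Speed limits (rad/s): [2.79, 2.79, 3.14, 3.14, 3.14, 3.14].

INTERFACE

Orientations are given as a unit quaternion [x, y, z, w].
In Python, from bench import readout, imaging, arm gives the robot as it stands.
- The arm moves only by the tool arm_command, never from a script. Its argument "increments" is a list of rows, each a list of 3 entries, a list of its own where there are three numbers: the turn, a rotation vector about the world's x, y, z in degrees, then the shift along the world's x, y, z in mm, then the closure, from 0 (fully open) to 1 (shut). In form: [[[ax, ay, az], [tx, ty, tz], fingers], ...]. A call has exactly 5 rows; each row is the pose to reach, as a shift and turn from the pose measured when the call began; what a row does not reach only later rows make up. A row lasts 1/10 s, in which the tool goes at most 50 mm and 8.59 degrees, less where a joint would pass 70% of its speed; a pose out of reach is approached as far as the arm can. A call with a gripper value outside its range is refused whole. The fingers move at their own pace and stop on an object; the grip force is fixed at half the most. Time passes only in rows, so rows that repeat a pose let the fingers close, or fill a call up. It gives the time, the measured TCP pose, the force and the opening at its end, in the units of the state.
- readout.read_state(): the state, without advancing time (a new reading comes with each control period).
- imaging.get_image(name): name is "scene" or "top" or "wrist"; returns (picture, depth): 384x512x3 uint8, blue, green, red; 384x512 float32, mm along the optical axis (not along the pixel's ray), 0 where there is no reading.
- imaging.camera_info(name): a dict with "vfov" (degrees; the focal length in pixels is half the picture's height over the tangent of half this angle, whatever the lens; pixels are square), "cx", "cy" (the principal point, pixels), "D" ([k1, k2, p1, p2, k3] as OpenCV has them; the pictures are not rectified), "eye" and "rotation" of the camera in the world; the wrist camera has in their place "T_tool_cam" (4x4, takes a point from camera to tool coordinates, whose origin is the TCP and whose axes are the tool frame's). Camera axes: x right, y down, z forward; pixel columns grow to the right and rows downward; lengths in mm; the calibration is good to about 2 mm. A picture is of the moment at which its call begins: read the wrist's pose just before it. camera_info takes no time and is no camera call.
- arm.job_done(): hands the job in, once; it reports no verdict.
The state is a dict: "clock": time; "joints": joint angles; "joint_vel": joint speeds; "joint_efforts": joint torques, N m; "position": TCP position; "ee_rot": TCP orientation; "contact_force": force on the tool from outside, world axes, zero at the start; "wrist_torque": the same for the moment, N m; "gripper_width": finger opening in mm.
Only numpy, scipy, OpenCV 4.12 (cv2) and the standard library are available. Lean on these libraries where they do the work, as an engineer would, in place of code of your own. Each camera call takes 0.05 s, during which the arm holds its last target. There are 200 camera calls.

TASK

The spice shaker lying in the bar clamp has its steel cap only part-way on: squeeze the clamp's trigger against its grip, stroke after stroke, so that the jaw walks up and presses the cap fully home, but gently, because the thin glass cracks if it is clamped hard once the cap is seated. Then press the red release tab until the jaw has sprung all the way back open, and leave the shaker lying in its cradle. Work only the trigger and the tab: do not push the jaw or the shaker by hand, and leave the other things on the counter where they are.

Things in the scene. Friction and masses are not known exactly. Their poses are not given: they have to be found in the camera images.
- clamp: Bar clamp on a fixed pale wooden board 480 x 170 x 18 mm. Origin on the counter under its centre line; z up; x along the bar, the way the jaw advances. Along x, mm: handle -200, red tab -115, blue ratchet cheeks -95 to -49 (58 high), blue jaw block (94 high), blue V cradle 56 to 141 with the shaker's axis at height 68 over the centre line, blue back stop at the end.
- handle (a point): Point mid-way between the upright grip and trigger at rest, 80 mm up, fixed to the clamp. Black grip: 18 thick, 34 wide, outer face 29 mm to -x, top at 97 mm. Orange trigger: 12 thick, 30 wide, outer face 29 mm to +x, top at 95. Over both: 58 mm at rest, 38 squeezed; free all round above 60 mm. Squeezed, both move in equally, 10 mm each.
- trigger (a joint): How far the trigger has moved in, m (the grip moves in as much, geared to it): 0 let go (it springs back), 0.010 fully squeezed. Squeeze per finger: free stroke 6 to 8 N; seating the cap about 14 to 16 N; about 22 N or more once the cap is seated overloads the glass. Let it go fully before each new stroke and before pressing the tab.
- bar (a joint): Position of the jaw and its ladder-like ratchet bar along the clamp's x, m: 0 fully open, at most 0.075. A full squeeze moves it 12 mm (two 6 mm teeth); it holds when the trigger is let go, dropping back less than a tooth. The pad face is at the clamp's x = 10 mm + this. A spring of about 5 N pulls it open when the tab is pressed.
- jaw: Blue jaw block 14 x 40 x 64 mm that rides on the bar and carries a round black pad, 34 mm across, backed by a stiff spring of about 9 N per mm. Its frame coincides with the clamp's when open, so its origin is no point on the block.
- pad_face (a point): Centre of the pad's face that meets the cap, 68 mm above the counter.
- stop_face (a point): Centre of the back stop's face that the shaker's foot comes up against, 68 mm above the counter.
- stop (a joint): How far the back stop is set forward, m: 0 to 0.015, locked where it is set; its face is at the clamp's x = 160 mm minus this.
- shaker: Amber glass spice shaker with a yellow band, lying loose in the cradle: glass 46 mm across, 85 long, 0.2 kg. Origin at the centre of the glass on its axis; x from cap to foot, along the clamp's x. It lies 2 to 32 mm short of the back stop and slides when pushed. Foot on the stop and cap home, the cap's face is 103 mm before the stop face. The jaw pressing with more than 25 N cracks it.
- cap (a joint): How far the steel cap is pushed on, m: 0 is 9 mm proud, 0.009 is fully home; it starts at 0 to 0.004 and moves stiffly (about 9 N).
- cap_face (a point): Centre of the steel cap's outer face (42 mm across, 18 mm long), towards the jaw.
- tab (a point): Centre of the top of the red release tab, 28 mm along x by 32 wide, about 66 mm above the counter. It is the end of a rocker hinged 40 mm further along the clamp's x and 15 mm lower; it springs back up when let go.
- release (a joint): Angle of the release tab, rad: 0 up, 0.32 fully down (about 13 mm lower). The jaw lets go at about 0.15 to 0.25 (6 to 10 mm); pressing takes 4 to 10 N, up to about 16 N while the jaw is under load. The jaw springs back in about half a second while the tab is held down; otherwise it catches on the next tooth.
- spice_a: Bystander: standing amber spice shaker with paper label, 46 mm across, 103 mm tall, on the clamp's board beside the cradle. Origin at the middle of its underside.
- spice_b: Bystander: clear spice shaker with red lid, 46 mm across, 103 mm tall. Origin at the middle of its underside.
- sauce: Bystander: sauce bottle, 60 mm across, 190 mm tall. Origin at the middle of its underside.
- bowl: Bystander: white bowl, 120 mm across, 55 mm tall. Origin at the middle of its underside.
- canister: Bystander: open steel canister, 100 mm across, 120 mm tall. Origin at the middle of its underside.
- cup: Bystander: white cup, 76 mm across, 90 mm tall. Origin at the middle of its underside.
- ladle: Bystander: steel spoon lying on the counter, 240 mm long. Origin under its middle.
- spare_cap: Bystander: loose steel cap, 42 mm across, 18 mm tall, on the clamp's board. Origin at the middle of its underside.
There are look-alikes about, which are no part of the job. Leave any blue or green look-alike of the shaker alone.

How it is judged:
By the outcome, as a careful person would: the job done as asked, in the order asked, and still so for the second after the job is handed in, with the robot touching nothing.
It also fails if it takes over 58 s, if anything falls off the work surface, if the arm or the gripper's body presses on something with over 40 N, if the wrist force passes 120 N, or if a joint passes its speed limit or range.

## Working session

There is one attempt and no reset: what is moved stays moved. The work goes in short steps, Python scripts to look and compute and a tool call to move; the robot and the scene stay as the last step left them, time stands still between calls to the robot, and variables do not carry over. Pictures are saved under pics/ and viewed, about 8 in all and at most 12, crops included, and the job is handed in when it is done.

Besides the shell and the picture viewer there is one more tool, called in YAML: its name, and indented under it one key for each argument. arm_command: Moves the arm, as the interface text tells. Its arguments: {"type":"object","properties":{"increments":{"type":"array","items":{"type":"array"}}},"required":["increments"]}

```bash
mkdir -p pics; ls
cat > h.py <<'E'
import numpy as np, cv2
from bench import readout, imaging, arm
from scipy.spatial.transform import Rotation as R
def cam(n,st=None):
    i=imaging.camera_info(n); f=192/np.tan(np.radians(i['vfov'])/2)
    K=np.array([[f,0,i['cx']],[0,f,i['cy']],[0,0,1]]); D=np.array(i['D'],float)
    if n=='wrist':
        st=st or readout.read_state(); T=np.eye(4); T[:3,:3]=R.from_quat(st['ee_rot']).as_matrix(); T[:3,3]=st['position']
        M=T@np.array(i['T_tool_cam']); return K,D,M[:3,:3],M[:3,3]
    return K,D,np.array(i['rotation']),np.array(i['eye'])
def rays(c,uv):
    K,D,Rm,e=c; p=cv2.undistortPoints(np.array(uv,float).reshape(-1,1,2),K,D).reshape(-1,2)
    return np.c_[p,np.ones(len(p))]@Rm.T
def onplane(c,uv,z):
    d=rays(c,uv); return c[3]+d*((z-c[3][2])/d[:,2])[:,None]
def proj(c,P):
    K,D,Rm,e=c; return cv2.projectPoints((np.array(P,float).reshape(-1,3)-e)@Rm,np.zeros(3),np.zeros(3),K,D)[0].reshape(-1,2)
def cloud(c,depth):  # world points HxWx3
    v,u=np.mgrid[0:384,0:512]; d=rays(c,np.c_[u.ravel(),v.ravel()])
    return (c[3]+d*depth.reshape(-1,1)).reshape(384,512,3)
E
python3 - <<'E'
from h import *
s=readout.read_state(); print(s)
for n in ('top','scene'):
    p,d=imaging.get_image(n); cv2.imwrite(f'pics/{n}0.png',p); np.save(f'{n}0.npy',d)
    i=imaging.camera_info(n); print(n,i)
a=np.hstack([cv2.imread('pics/top0.png'),cv2.imread('pics/scene0.png')]);cv2.imwrite('pics/both0.png',cv2.resize(a,(800,300)))
E
```

```text
pics
{'clock': 0.0, 'joints': array([-9.17399530e-01,  3.85564407e-01,  6.61749197e-03, -5.00422652e-04,
       -1.19401508e+00, -2.58588584e-01]), 'joint_vel': array([ 1.04684065e-04, -7.21474789e-04,  1.89612219e-03, -9.59971507e-05,
        1.96993058e-03, -7.73969447e-05]), 'joint_efforts': array([-3.13798428e-04, -3.92288804e+01,  1.88395053e+01,  4.18612406e+00,
       -4.66976737e-03,  1.12224930e-05]), 'position': array([ 240.17595254, -576.36827673,  230.21338361]), 'ee_rot': array([-0.13785702,  0.69357596,  0.13937674,  0.69319691]), 'contact_force': array([0.29881883, 0.27292766, 0.7121843 ]), 'wrist_torque': array([ 0.01583727, -0.04740965,  0.03190171]), 'gripper_width': 85.41211396901636}
top {'vfov': 49.15070617485284, 'cx': 255.25680899788588, 'cy': 196.28643557696802, 'D': array([-0.15528429,  0.        ,  0.        ,  0.        ,  0.        ]), 'eye': array([ 271.8262034 ,   18.16999059, 1349.39925168]), 'rotation': array([ 0.70682027, -0.70305453,  0.05447703, -0.05613981])}
scene {'vfov': 42.29481222995609, 'cx': 247.51821638836088, 'cy': 189.85096927257754, 'D': array([-0.026866,  0.      ,  0.      ,  0.      ,  0.      ]), 'eye': array([1085.96123774,  870.14197669, 1093.75146255]), 'rotation': array([ 0.27433083,  0.87945018, -0.37089644, -0.11724251])}
```

```bash
sed -i "s/np.array(i\['rotation'\]),np/R.from_quat(i['rotation']).as_matrix(),np/" h.py
python3 - <<'E'
import cv2
cv2.imwrite('pics/t1.png',cv2.resize(cv2.imread('pics/top0.png'),(800,600)))
cv2.imwrite('pics/s1.png',cv2.resize(cv2.imread('pics/scene0.png'),(800,600)))
E
```

```text
(no output)
```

View pics/t1.png

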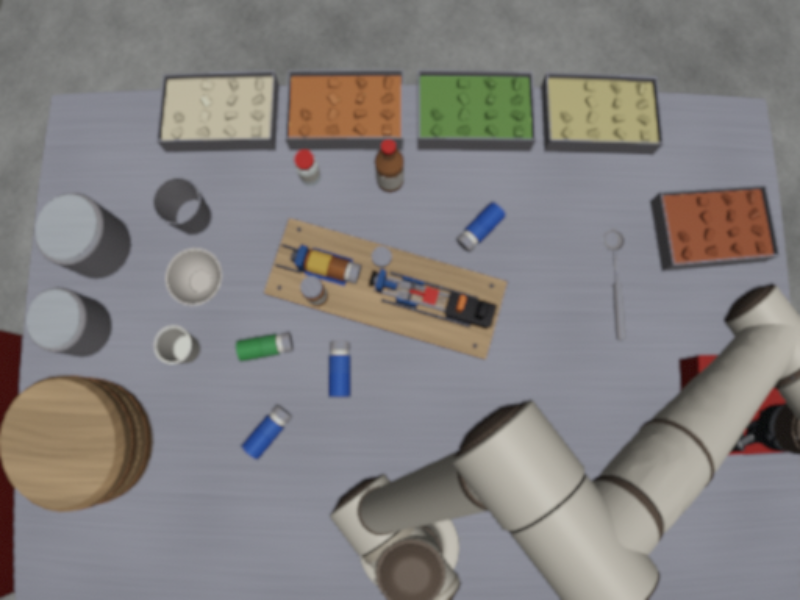

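View pics/s1.png

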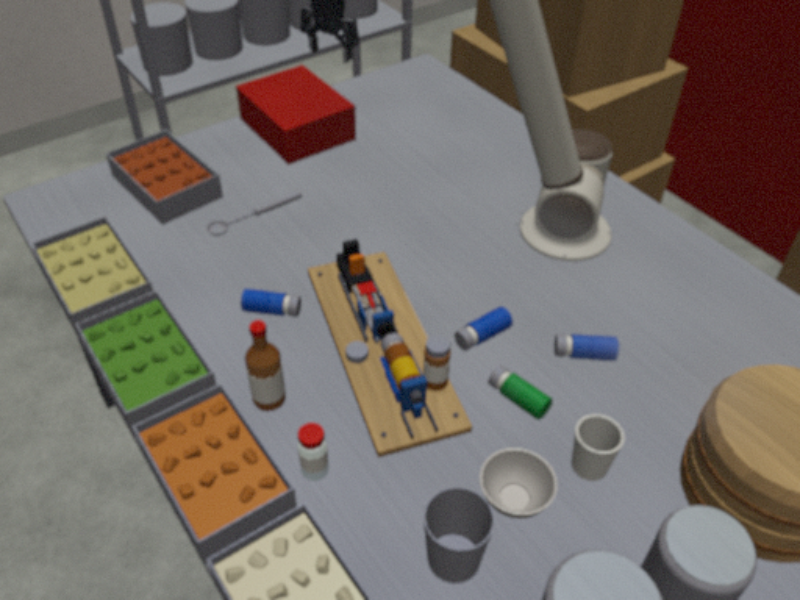

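Top view: the board has corners near (288,220), (507,285), (487,357) and (265,293) in the 800-wide picture. The handle is at about (465,304), the red tab at (427,295), and the amber shaker with the yellow band at (325,265).

```bash
cat >> h.py <<'E'
def mask(p,name):
    h=cv2.cvtColor(p,cv2.COLOR_BGR2HSV); H,S,V=[h[...,k].astype(int) for k in range(3)]
    return {'red':((H<5)|(H>174))&(S>150)&(V>90),'orange':(H>=6)&(H<=16)&(S>170)&(V>120),'wood':(H>8)&(H<24)&(S>50)&(S<150)&(V>120),'black':V<45,
     'yellow':(H>19)&(H<30)&(S>150)&(V>110),'blue':(H>100)&(H<122)&(S>120)&(V>40)}[name]
E
python3 - <<'E'
from h import *
p=cv2.imread('pics/top0.png'); d=np.load('top0.npy'); c=cam('top')
W=cloud(c,d)
m=mask(p,'wood'); u=np.zeros_like(m); u[130:240,160:335]=1
cs,_=cv2.findContours((m&u).astype(np.uint8),cv2.RETR_EXTERNAL,cv2.CHAIN_APPROX_NONE)
q=max(cs,key=cv2.contourArea); hull=cv2.convexHull(q).reshape(-1,2)
P=onplane(c,hull,18)[:,:2].astype(np.float32); r=cv2.minAreaRect(P); print('rect',r)
ctr=np.array(r[0]); bx=cv2.boxPoints(r); 
e=bx[1]-bx[0]; e2=bx[2]-bx[1]; e=e if np.linalg.norm(e)>np.linalg.norm(e2) else e2
ang=np.arctan2(e[1],e[0])
for nm in('red','orange','yellow','blue'):
    v=mask(p,nm)&u.astype(bool); w=W[v]; w=w[(w[:,2]>30)&(w[:,2]<130)]
    print(nm,len(w),w.mean(0).round(1) if len(w) else '', np.median(w,0).round(1) if len(w) else '')
o=W[mask(p,'orange')&u.astype(bool)].mean(0)[:2]; ax=np.array([np.cos(ang),np.sin(ang)]);
if (o-ctr)@ax>0: ax=-ax
print('ctr',ctr,'ax',ax,'yaw',np.degrees(np.arctan2(ax[1],ax[0])))
ay=np.array([-ax[1],ax[0]])
for x in(-200,-115,100): print(x,ctr+ax*x)
# heights grid in clamp frame
L=(W[...,:2]-ctr)@np.c_[ax,ay]
sel=(abs(L[...,1])<22)&(W[...,2]>25)&(W[...,2]<140)
for x in range(-245,200,10):
    k=sel&(abs(L[...,0]-x)<5)
    if k.sum(): print(x,k.sum(),np.percentile(W[k][:,2],[50,95]).round(),L[k][:,1].mean().round(1), p[k].mean(0).round())
E
```

```text
rect ((523.9317016601562, 51.441131591796875), (476.0447082519531, 168.47378540039062), 73.61821746826172)
red 80 [500.2 -35.3  63.9] [501.  -36.5  64.5]
orange 9 [475.7 -95.3  91.7] [475.5 -95.8  91.1]
yellow 64 [560.4 181.7  86. ] [560.7 180.6  86.9]
blue 597 [548.2  -3.7  52.7] [572.3  19.5  44.4]
ctr [523.93170166  51.44113159] ax [0.28203645 0.9594037 ] yaw 73.61821
-200 [ 467.52441025 -140.43960571]
-115 [491.497509   -58.89029694]
100 [552.13534737 147.38150024]
-235 4 [47. 48.] -3.2 [ 88. 110. 128.]
-225 42 [48. 53.] -0.2 [59. 66. 74.]
-215 34 [48. 53.] 2.3 [47. 45. 46.]
-205 46 [94. 99.] 5.3 [41. 41. 42.]
-195 59 [91. 99.] 2.9 [35. 35. 37.]
-185 44 [49. 57.] -1.0 [45. 43. 44.]
-175 44 [48. 54.] 1.3 [48. 46. 47.]
-165 37 [49. 97.] 3.3 [49. 63. 90.]
-155 54 [87. 96.] 3.6 [ 50.  77. 123.]
-145 44 [48. 52.] -0.4 [46. 46. 50.]
-135 43 [49. 54.] 0.5 [54. 56. 60.]
-125 18 [38. 45.] -0.0 [113. 121. 131.]
-115 22 [38. 43.] 0.1 [117. 124. 137.]
-105 37 [65. 70.] 2.5 [ 78.  82. 160.]
-95 39 [64. 69.] 1.9 [ 68.  71. 165.]
-85 36 [64. 68.] 2.3 [ 73.  77. 160.]
-75 31 [45. 62.] -1.0 [ 96.
[... 240 characters left out ...]

-5 30 [44. 66.] 0.9 [111.  93.  87.]
5 66 [91. 96.] 2.6 [105.  75.  59.]
15 34 [85. 95.] 1.6 [102.  83.  76.]
25 32 [81. 86.] 1.5 [53. 61. 69.]
55 41 [81. 90.] 0.8 [111. 114. 120.]
65 43 [86. 91.] 2.7 [132. 129. 131.]
75 47 [83. 91.] 2.0 [130. 132. 139.]
85 47 [86. 93.] 2.4 [ 56.  74. 108.]
95 46 [86. 92.] 2.6 [ 50.  72. 109.]
105 47 [87. 93.] 2.7 [ 49.  71. 109.]
115 48 [87. 91.] 3.1 [ 57. 104. 135.]
125 47 [88. 94.] 3.2 [ 71. 138. 162.]
135 43 [87. 93.] 2.6 [ 70. 139. 164.]
145 47 [87. 93.] 1.9 [ 71. 138. 162.]
155 45 [86. 91.] 2.5 [ 59. 112. 141.]
165 56 [88. 95.] 2.5 [80. 61. 59.]
175 55 [94. 98.] 3.8 [112.  77.  58.]
185 18 [79. 93.] 3.7 [86. 73. 69.]
195 16 [74. 79.] 3.0 [83. 88. 96.]
```

Run:
```python
from h import *
s=readout.read_state(); M=R.from_quat(s['ee_rot']).as_matrix(); print(M.round(3))
i=imaging.camera_info('wrist'); print(i['vfov'],np.array(i['T_tool_cam']).round(2))
ax=np.array([np.cos(np.radians(73.6)),np.sin(np.radians(73.6)),0])
for sg in(1,-1):
    y=sg*ax; x=np.array([0,0,-1.]); T=np.c_[x,y,np.cross(x,y)]
    print(sg,np.degrees(R.from_matrix(T@M.T).as_rotvec()).round(2), 'cam dir', (T@np.array(i['T_tool_cam'])[:3,3]).round(1),'camz',(T@np.array(i['T_tool_cam'])[:3,2]).round(2))
```

```text
[[-0.001 -0.385  0.923]
 [ 0.002  0.923  0.385]
 [-1.     0.002 -0.   ]]
66.91756631222323 [[  -0.     -0.31    0.95 -144.18]
 [   1.      0.      0.     -0.4 ]
 [  -0.      0.95    0.31  -80.09]
 [   0.      0.      0.      1.  ]]
1 [-1.200e-01 -1.000e-02 -3.901e+01] cam dir [-76.9  22.2 144.2] camz [ 0.3  -0.09 -0.95]
-1 [ 2.0000e-02 -1.5000e-01  1.4099e+02] cam dir [ 76.9 -22.2 144.2] camz [-0.3   0.09 -0.95]
```

arm_command:
  increments:
    - [[0, 0, -8], [20, 45, 0], 0]
    - [[0, 0, -16], [40, 90, 0], 0]
    - [[0, 0, -24], [60, 135, 0], 0]
    - [[0, 0, -32], [80, 180, 0], 0]
    - [[0, 0, -39], [100, 225, 0], 0]

```text
clock: 0.6
position: [336.6, -358.8, 230.0]
ee_rot: [0.099, 0.7, -0.098, 0.7]
contact_force: [0.1, 0.1, -0.3]
gripper_width: 85.3
```

arm_command:
  increments:
    - [[0, 0, 0], [20, 45, 0], 0]
    - [[0, 0, 0], [40, 90, 0], 0]
    - [[0, 0, 0], [60, 135, 0], 0]
    - [[0, 0, 0], [80, 180, 0], 0]
    - [[0, 0, 0], [100, 225, 0], 0]

```text
clock: 1.1
position: [436.7, -131.8, 230.0]
ee_rot: [0.099, 0.7, -0.098, 0.7]
contact_force: [1.5, -0.7, -0.5]
gripper_width: 85.4
```

arm_command:
  increments:
    - [[0, 0, 0], [20, 43, 0], 0]
    - [[0, 0, 0], [40, 86, -10], 0]
    - [[0, 0, 0], [60, 130, -30], 0]
    - [[0, 0, 0], [85, 178, -60], 0]
    - [[0, 0, 0], [85, 182, -60], 0]

```text
clock: 1.6
position: [521.6, 52.9, 167.0]
ee_rot: [0.098, 0.702, -0.097, 0.699]
contact_force: [-0.3, -0.1, -0.5]
gripper_width: 85.3
```

Run:
```python
from h import *
s=readout.read_state(); p,d=imaging.get_image('wrist'); np.save('w1.npy',d); cv2.imwrite('pics/w1r.png',p); cv2.imwrite('pics/w1.png',cv2.resize(p,(800,600)))
import pickle; pickle.dump(s,open('w1.pkl','wb')); print(s['position'],s['ee_rot'],s['joints'].round(2))
```

```text
[521.57297776  52.91065269 167.04828757] [ 0.09791501  0.70186573 -0.0973274   0.69880221] [ 0.41  0.27 -0.33 -0.   -0.97 -2.25]
```

View pics/w1.png

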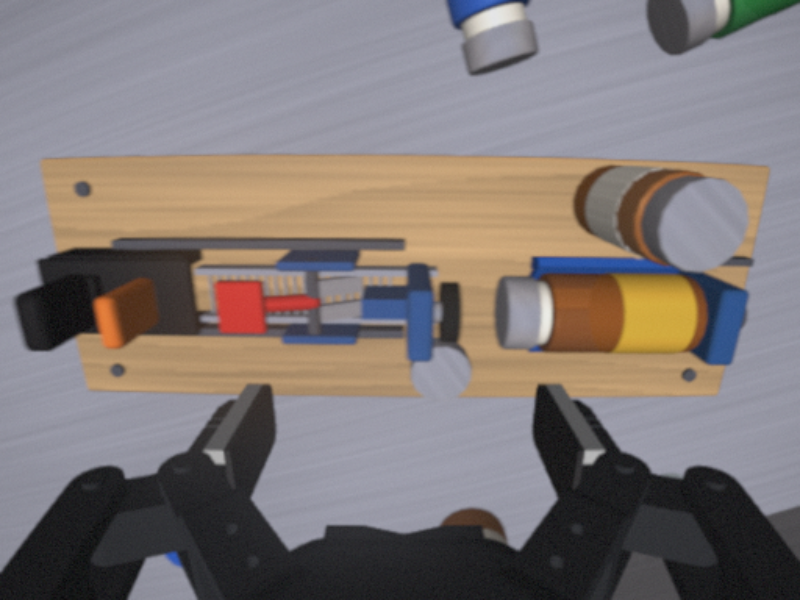

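Wrist view (800-wide): grip at (60,315), orange trigger at (127,312), red tab at (240,307), pad face at x≈459, cap face at x≈497. The white neck shows between cap and glass at 540–552, the shaker's foot is at about 707, and the stop is just beyond it.

Run:
```python
from h import *
import pickle
s=pickle.load(open('w1.pkl','rb')); p=cv2.imread('pics/w1r.png'); d=np.load('w1.npy'); c=cam('wrist',s); W=cloud(c,d)
# board edge fit
m=mask(p,'wood')&(abs(W[...,2]-18)<6); w=W[m][:,:2].astype(np.float32)
m8=m.astype(np.uint8); m8=cv2.morphologyEx(m8,cv2.MORPH_OPEN,np.ones((3,3)))
w=onplane(c,np.argwhere(m8>0)[:,::-1],18)[:,:2].astype(np.float32)
r=cv2.minAreaRect(w); print('rect',r,'boardz',np.median(W[m][:,2]))
bx=cv2.boxPoints(r); e=max([bx[1]-bx[0],bx[2]-bx[1]],key=np.linalg.norm); e=e*np.sign(e[1]); ax=e/np.linalg.norm(e); ay=np.array([-ax[1],ax[0]]); print('yaw',np.degrees(np.arctan2(ax[1],ax[0])))
ctr=np.array(r[0]); O=ctr+20*ax
L=np.dstack([(W[...,:2]-O)@ax,(W[...,:2]-O)@ay,W[...,2]])
def st(n,k):
    q=L[k]; print(n,k.sum(),'x',np.percentile(q[:,0],[2,50,98]).round(1),'y',np.percentile(q[:,1],[2,50,98]).round(1),'z',np.percentile(q[:,2],[2,50,98]).round(1))
reg=(abs(L[...,1])<60)
st('red',mask(p,'red')&reg&(L[...,2]>60)&(L[...,2]<72)&(L[...,0]<-95))
st('trigtop',mask(p,'orange')&(L[...,2]>91)&reg&(L[...,0]<-100))
V=p.max(2)
st('griptop',(V<50)&(L[...,2]>93)&(L[...,2]<105)&(L[...,0]<-205)&reg)
st('jawtop',mask(p,'blue')&(L[...,2]>90)&reg&(L[...,0]<40))
st('pad',(V<50)&(L[...,2]>70)&(L[...,2]<90)&(L[...,0]>-20)&(L[...,0]<40)&reg)
st('yellow',mask(p,'yellow')&reg)
st('stop',mask(p,'blue')&(L[...,2]>80)&(L[...,0]>110)&reg)
# profile along shaker's crest
for v in range(196,204,2):
  print(v,[(u,*L[v,u].round(1)[[0,2]],int(V[v,u])) for u in list(range(282,304,2))+list(range(312,360,3))+list(range(440,484,2))])
```

```text
rect ((527.4307250976562, 51.53204345703125), (477.9913635253906, 168.9381866455078), 73.58819580078125) boardz 19.582432371710922
yaw 73.588196
red 1006 x [-126.6 -113.1  -97.3] y [-14.3   0.9  15.2] z [62.  67.6 69. ]
trigtop 419 x [-181.7 -175.6 -172. ] y [-12.2   1.8  13.8] z [92.1 95.7 97.4]
griptop 592 x [-223.1 -216.1 -211.3] y [-13.8   1.6  15.7] z [93.3 97.5 99.6]
jawtop 647 x [-73.  -12.8  -7.1] y [-16.3   2.8  18.6] z [ 93.5  95.5 231.5]
pad 203 x [0.1 4.1 7.6] y [-11.9   6.4  16.2] z [71.8 84.  87.3]
yellow 2237 x [ 96.  114.8 134.2] y [-16.4   6.9  22.6] z [73.6 89.8 93.4]
stop 1088 x [143.6 148.3 158.2] y [-18.6   4.1  21.7] z [83.2 95.  96.8]
196 [(282, np.float64(-0.9), np.float64(84.6), 107), (284, np.float64(0.7), np.float64(84.8), 58), (286, np.float64(2.4), np.float64(84.6), 46), (288, np.float64(4.2), np.float64(83.3), 51), (290, np.float64(5.7), np.float64(84.5), 52), (292, np.float64(7.4), np.float64(84.4), 50), (294, np.float64(9.3), np.float64(82.7), 96), (296, np.float64(19.9), np.float64(19.4), 158), (298, np.float64(22.2), np.float64(18.7), 179), (300, np.
[... 8295 characters left out ...]
loat64(90.0), 70), (456, np.float64(144.2), np.float64(92.2), 67), (458, np.float64(145.4), np.float64(93.0), 90), (460, np.float64(145.6), np.float64(95.1), 125), (462, np.float64(147.7), np.float64(94.6), 138), (464, np.float64(149.0), np.float64(95.4), 145), (466, np.float64(150.2), np.float64(96.1), 146), (468, np.float64(152.3), np.float64(95.7), 141), (470, np.float64(154.4), np.float64(95.4), 142), (472, np.float64(-21.5), np.float64(311.6), 140), (474, np.float64(157.9), np.float64(95.5), 134), (476, np.float64(173.6), np.float64(78.9), 107), (478, np.float64(241.9), np.float64(0.6), 140), (480, np.float64(243.5), np.float64(1.8), 166), (482, np.float64(245.6), np.float64(2.4), 163)]
```

arm_command:
  increments:
    - [[0, 0, 0], [-12, -43, 0], 0]
    - [[0, 0, 0], [-24, -86, 0], 0]
    - [[0, 0, 0], [-36, -129, -8], 0]
    - [[0, 0, 0], [-47.5, -173.5, -32], 0]
    - [[0, 0, 0], [-47.5, -173.5, -52], 0]

```text
clock: 2.15
position: [472.0, -124.3, 114.9]
ee_rot: [0.1, 0.702, -0.099, 0.699]
contact_force: [-0.0, 0.1, 0.0]
gripper_width: 85.3
```

Run:
```python
from h import *
s=readout.read_state(); M=R.from_quat(s['ee_rot']).as_matrix(); print(s['position'],M.round(4),np.degrees(np.arctan2(M[1,1],M[0,1])))
p,d=imaging.get_image('wrist'); cv2.imwrite('pics/w2.png',cv2.resize(p,(640,480)))
p,d=imaging.get_image('scene'); cv2.imwrite('pics/s2r.png',p)
```

```text
[ 472.00793077 -124.30761217  114.89636595] [[-4.200e-03  2.792e-01  9.602e-01]
 [ 1.300e-03  9.602e-01 -2.792e-01]
 [-1.000e+00  1.000e-04 -4.400e-03]] 73.78769936972327
```

View pics/w2.png

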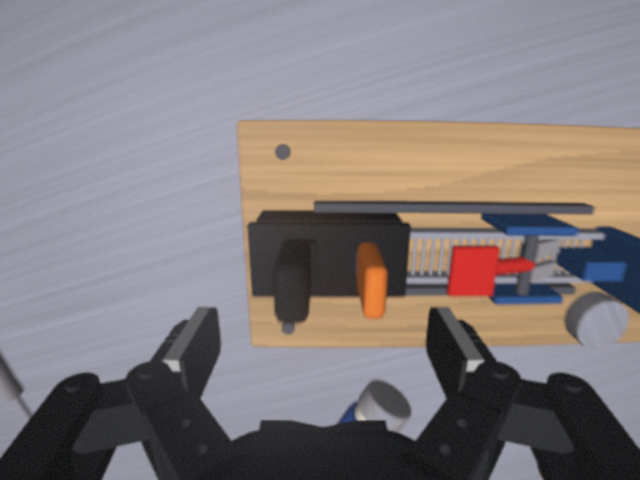

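The grip at (293,280) and trigger at (370,280) lie between the open fingers, just right of the gripper's centre line. That matches the few mm of correction I computed.

arm_command:
  increments:
    - [[0, 0, 0], [2.5, 3.5, 0], 0]
    - [[0, 0, 0], [2.5, 3.5, -15], 0]
    - [[0, 0, 0], [2.5, 3.5, -35], 0]
    - [[0, 0, 0], [2.5, 3.5, -55], 0]
    - [[0, 0, 0], [2.5, 3.5, -55], 0]

```text
clock: 2.75
position: [473.2, -117.8, 57.1]
ee_rot: [0.098, 0.705, -0.099, 0.695]
contact_force: [-0.6, -0.6, -0.1]
gripper_width: 85.4
```

arm_command:
  increments:
    - [[0, 0, 0], [0, 0, 0], 0.2]
    - [[0, 0, 0], [0, 0, 0], 0.2]
    - [[0, 0, 0], [0, 0, 0], 0.2]
    - [[0, 0, 0], [0, 0, 0], 0.2]
    - [[0, 0, 0], [0, 0, 0], 0.2]

```text
clock: 3.25
position: [473.4, -117.8, 57.7]
ee_rot: [0.098, 0.705, -0.099, 0.696]
contact_force: [-0.3, -0.4, 0.1]
gripper_width: 68.0
```

arm_command:
  increments:
    - [[0, 0, 0], [1, -2.5, 2], 0.2]
    - [[0, 0, 0], [1, -2.5, 2], 0.35]
    - [[0, 0, 0], [1, -2.5, 2], 0.45]
    - [[0, 0, 0], [1, -2.5, 2], 0.55]
    - [[0, 0, 0], [1, -2.5, 2], 0.56]

```text
clock: 3.75
position: [474.9, -121.6, 61.2]
ee_rot: [0.098, 0.704, -0.099, 0.696]
contact_force: [-1.6, -4.9, 8.3]
gripper_width: 37.5
```

arm_command:
  increments:
    - [[0, 0, 0], [0, 0, 0], 0.56]
    - [[0, 0, 0], [0, 0, 0], 0.56]
    - [[0, 0, 0], [0, 0, 0], 0.56]
    - [[0, 0, 0], [0, 0, 0], 0.56]
    - [[0, 0, 0], [0, 0, 0], 0.56]

```text
clock: 4.25
position: [474.8, -121.7, 61.3]
ee_rot: [0.098, 0.704, -0.099, 0.696]
contact_force: [-0.6, -1.5, 2.2]
gripper_width: 37.7
```

Run:
```python
from h import *
p,d=imaging.get_image('scene'); cv2.imwrite('pics/s3r.png',p)
a=cv2.imread('pics/s2r.png')
f=lambda q:cv2.resize(q[180:290,190:310],None,fx=3.3,fy=4.5,interpolation=cv2.INTER_CUBIC)
cv2.imwrite('pics/s3.png',np.hstack([f(a),f(p)]))
```

```text
(no output)
```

View pics/s3.png

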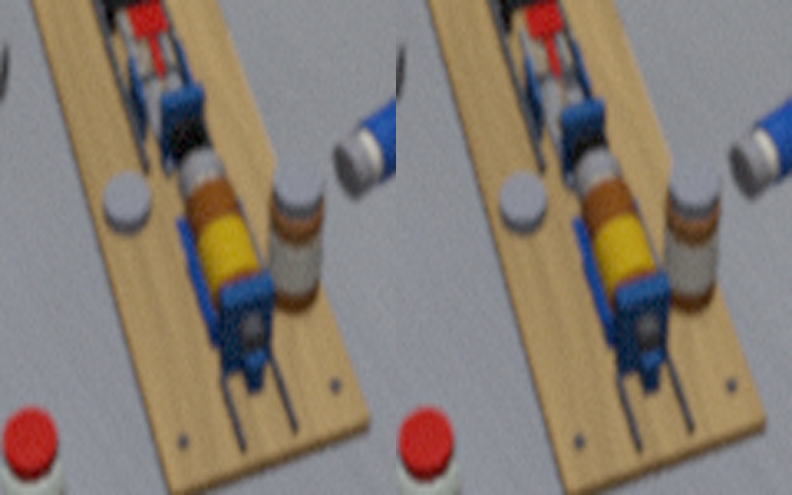

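The jaw has moved up clearly and now partly covers the cap. Next I release, do the second full stroke and release again.

arm_command:
  increments:
    - [[0, 0, 0], [0, 0, 0], 0.4]
    - [[0, 0, 0], [0, 0, 0], 0.2]
    - [[0, 0, 0], [0, 0, 0], 0.18]
    - [[0, 0, 0], [0, 0, 0], 0.18]
    - [[0, 0, 0], [0, 0, 0], 0.18]

```text
clock: 4.8
position: [475.0, -121.6, 61.3]
ee_rot: [0.098, 0.704, -0.099, 0.696]
contact_force: [-0.8, -1.0, -0.5]
gripper_width: 70.1
```

arm_command:
  increments:
    - [[0, 0, 0], [0, 0, 0], 0.3]
    - [[0, 0, 0], [0, 0, 0], 0.42]
    - [[0, 0, 0], [0, 0, 0], 0.5]
    - [[0, 0, 0], [0, 0, 0], 0.56]
    - [[0, 0, 0], [0, 0, 0], 0.56]

```text
clock: 5.3
position: [475.7, -121.9, 62.8]
ee_rot: [0.097, 0.703, -0.099, 0.697]
contact_force: [-2.6, -1.1, 8.1]
gripper_width: 37.7
```

arm_command:
  increments:
    - [[0, 0, 0], [0, 0, 0], 0.56]
    - [[0, 0, 0], [0, 0, 0], 0.56]
    - [[0, 0, 0], [0, 0, 0], 0.35]
    - [[0, 0, 0], [0, 0, 0], 0.1]
    - [[0, 0, 0], [0, 0, 0], 0]

```text
clock: 5.8
position: [475.8, -121.9, 62.8]
ee_rot: [0.097, 0.703, -0.099, 0.697]
contact_force: [-0.4, 0.7, -0.2]
gripper_width: 79.0
```

arm_command:
  increments:
    - [[0, 0, 0], [0, 0, 10], 0]
    - [[0, 0, 0], [0, 0, 50], 0]
    - [[0, 0, 0], [11, 38, 90], 0]
    - [[0, 0, 0], [22, 75, 110], 0]
    - [[0, 0, 0], [34, 115, 110], 0]

```text
clock: 6.3
position: [512.8, -5.4, 178.2]
ee_rot: [0.098, 0.7, -0.098, 0.701]
contact_force: [0.5, -0.3, -0.4]
gripper_width: 85.3
```

arm_command:
  increments:
    - [[0, 0, 0], [12, 45, 0], 0]
    - [[0, 0, 0], [24, 85, -10], 0]
    - [[0, 0, 0], [24, 85, -10], 0]
    - [[0, 0, 0], [24, 85, -10], 0]
    - [[0, 0, 0], [24, 85, -10], 0]

```text
clock: 6.8
position: [536.6, 79.0, 168.7]
ee_rot: [0.098, 0.7, -0.098, 0.701]
contact_force: [-0.6, 0.8, 0.0]
gripper_width: 85.4
```

```bash
cat > look.py <<'E'
from h import *
import sys
k=sys.argv[1]
s=readout.read_state(); p,d=imaging.get_image('wrist'); cv2.imwrite(f'pics/{k}r.png',p); c=cam('wrist',s); W=cloud(c,d)
ax=np.array([.2825,.9593]); ay=np.array([-ax[1],ax[0]]); O=np.array([527.43,51.53])+20*ax
L=np.dstack([(W[...,:2]-O)@ax,(W[...,:2]-O)@ay,W[...,2]])
uv=proj(c,np.array([[*(O+x*ax),86] for x in (-30,170)])).round(0).astype(int); print(uv.tolist(),s['position'])
# crest profile: median over y band, x bins
for x in np.arange(0,66,1.0):
    b=(abs(L[...,0]-x)<.7)&(abs(L[...,1]-2)<7)&(L[...,2]>60)&(L[...,2]<110)
    if b.sum()>2: print(int(x),b.sum(),round(float(np.median(L[b][:,2])),1),p[b].mean(0).astype(int),end=' | ')
b=(abs(L[...,1]-2)<7)&(L[...,2]>91.5)&(L[...,2]<100)&(L[...,0]>120); print('\nstop top x',np.percentile(L[b][:,0],[2,50]).round(1))
u0,u1=uv[:,0]; v=uv[:,1].mean().astype(int)
q=p[max(v-70,0):v+70,max(u0,0):u1]; cv2.imwrite(f'pics/{k}.png',cv2.resize(q,None,fx=780/q.shape[1],fy=780/q.shape[1],interpolation=cv2.INTER_CUBIC))
E
python3 look.py w3
```

```text
[[211, 196], [447, 197]] [536.57078532  79.04254371 168.70825265]
0 27 66.8 [135  87  65] | 1 27 66.8 [135  86  64] | 2 27 66.7 [128  83  63] | 3 12 66.6 [126  82  62] | 4 33 94.1 [126  87  69] | 5 33 95.0 [137  88  64] | 6 33 95.6 [142  90  65] | 7 17 96.0 [146  92  65] | 8 33 95.7 [145  92  65] | 9 34 95.8 [145  91  64] | 10 33 95.8 [145  91  64] | 11 17 95.9 [145  92  64] | 12 33 95.7 [144  92  64] | 13 33 95.6 [144  92  64] | 14 31 95.5 [142  90  63] | 15 18 95.5 [129  85  61] | 16 31 94.7 [112  83  71] | 17 25 94.1 [113  96  93] | 18 9 92.9 [125 113 112] | 19 13 74.8 [141 135 137] | 20 18 74.9 [147 140 143] | 21 26 74.8 [137 131 133] | 22 46 75.6 [84 81 84] | 23 52 85.6 [59 59 62] | 24 33 86.2 [48 49 51] | 25 23 85.9 [49 49 52] | 26 24 86.2 [49 49 52] | 27 30 86.1 [48 49 51] | 28 32 86.1 [48 48 51] | 29 29 86.0 [48 49 51] | 30 21 86.1 [47 48 50] | 31 24 86.1 [50 50 53] | 32 24 85.9 [60 59 61] | 33 7 85.5 [70 68 71] | 34 56 82.6 [104  99 101] | 35 30 89.5 [157 145 146] | 36 31 89.9 [164 152 152] | 37 26 90.1 [165 153 153] | 38 27 90.0 [167 154 154] | 39 29 90.0 [169 156 156] | 40 33 89.6 [170 157 157] | 41 23 89.7 [169 157 157] | 42 28 89.6 [170 157 157] | 43 30 90.1 [169 156 156] | 44 33 90.0 [168 155 155] | 45 27 89.9 [167 154 154] | 46 25 89.6 [165 152 153] | 47 32 89.7 [165 152 152] | 48 33 89.6 [165 152 152] | 49 30 89.9 [166 152 152] | 50 24 89.8 [164 153 154] | 51 22 89.7 [174 173 175] | 52 17 87.7 [206 212 214] | 53 24 87.0 [222 227 229] | 54 29 86.7 [226 231 232] | 55 31 87.0 [227 232 233] | 56 31 87.2 [225 231 231] | 57 37 87.3 [161 170 177] | 58 48 90.0 [ 72  93 125] | 59 34 91.5 [ 51  85 137] | 60 31 91.9 [ 51  86 139] | 61 28 92.2 [ 50  85 138] | 62 29 92.0 [ 49  85 138] | 63 29 91.9 [ 50  85 139] | 64 31 91.9 [ 50  85 138] | 65 27 92.2 [ 50  85 138] | 
stop top x [121.  143.8]
```

View pics/w3.png

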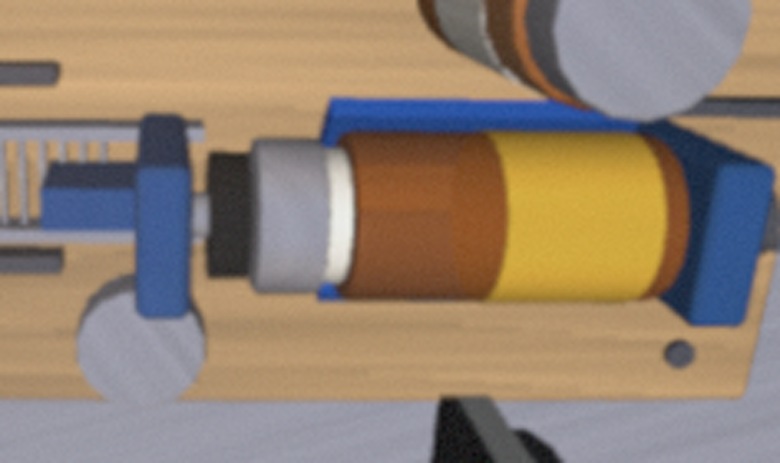

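Second look: the pad is just touching the cap at x≈33.5, so the bar is at 24. The white neck is still about 6 mm wide, with about 2 mm between foot and stop. The cap should therefore be home at bar ≈32 mm. I'll make a gentle partial third stroke to bar ≈33.5 (handle width ≈42 mm), then look again.

arm_command:
  increments:
    - [[0, 0, 0], [-14, -45, 0], 0]
    - [[0, 0, 0], [-28, -90, 0], 0]
    - [[0, 0, 0], [-43, -140, 0], 0]
    - [[0, 0, 0], [-56, -182, -12], 0]
    - [[0, 0, 0], [-61.5, -200.5, -45], 0]

```text
clock: 7.35
position: [475.6, -125.5, 126.6]
ee_rot: [0.1, 0.697, -0.099, 0.703]
contact_force: [0.5, 0.3, -0.7]
gripper_width: 85.3
```

arm_command:
  increments:
    - [[0, 0, 0], [0, 0, 0], 0]
    - [[0, 0, 0], [0, 0, -10], 0]
    - [[0, 0, 0], [0, 0, -25], 0]
    - [[0, 0, 0], [0, 0, -40], 0]
    - [[0, 0, 0], [0, 0, -55], 0]

```text
clock: 7.85
position: [477.2, -124.7, 72.3]
ee_rot: [0.1, 0.696, -0.099, 0.705]
contact_force: [0.1, -0.3, -0.1]
gripper_width: 85.4
```

arm_command:
  increments:
    - [[0, 0, 0], [-1.5, 3, -10], 0]
    - [[0, 0, 0], [-1.5, 3, -10.5], 0.1]
    - [[0, 0, 0], [-1.5, 3, -10.5], 0.2]
    - [[0, 0, 0], [-1.5, 3, -10.5], 0.28]
    - [[0, 0, 0], [-1.5, 3, -10.5], 0.3]

```text
clock: 8.35
position: [476.3, -121.6, 62.5]
ee_rot: [0.1, 0.695, -0.098, 0.705]
contact_force: [0.1, -1.3, 0.0]
gripper_width: 60.0
```

arm_command:
  increments:
    - [[0, 0, 0], [0, 0, 0], 0.34]
    - [[0, 0, 0], [0, 0, 0], 0.38]
    - [[0, 0, 0], [0, 0, 0], 0.42]
    - [[0, 0, 0], [0, 0, 0], 0.45]
    - [[0, 0, 0], [0, 0, 0], 0.47]

```text
clock: 8.85
position: [476.3, -122.0, 64.4]
ee_rot: [0.1, 0.695, -0.099, 0.705]
contact_force: [-4.3, 0.4, 13.0]
gripper_width: 45.8
```

arm_command:
  increments:
    - [[0, 0, 0], [0, 0, 0], 0.48]
    - [[0, 0, 0], [0, 0, 0], 0.49]
    - [[0, 0, 0], [0, 0, 0], 0.49]
    - [[0, 0, 0], [0, 0, 0], 0.49]
    - [[0, 0, 0], [0, 0, 0], 0.49]

```text
clock: 9.35
position: [476.3, -122.0, 64.8]
ee_rot: [0.1, 0.695, -0.099, 0.705]
contact_force: [-2.1, 0.5, 5.6]
gripper_width: 43.7
```

arm_command:
  increments:
    - [[0, 0, 0], [0, 0, 0], 0.495]
    - [[0, 0, 0], [0, 0, 0], 0.5]
    - [[0, 0, 0], [0, 0, 0], 0.505]
    - [[0, 0, 0], [0, 0, 0], 0.505]
    - [[0, 0, 0], [0, 0, 0], 0.505]

```text
clock: 9.85
position: [476.3, -122.0, 64.9]
ee_rot: [0.1, 0.695, -0.099, 0.705]
contact_force: [-1.6, 0.9, 4.1]
gripper_width: 42.5
```

Run:
```python
from h import *
w=[]
for k in range(4):
    p,d=imaging.get_image('scene'); w.append(readout.read_state()['gripper_width'])
cv2.imwrite('pics/s4r.png',p); print(np.round(w,2))
```

```text
[42.65 42.53 42.27 42.79]
```

arm_command:
  increments:
    - [[0, 0, 0], [0, 0, 0], 0.4]
    - [[0, 0, 0], [0, 0, 0], 0.2]
    - [[0, 0, 0], [0, 0, 0], 0]
    - [[0, 0, 0], [0, 0, 0], 0]
    - [[0, 0, 0], [0, 0, 20], 0]

```text
clock: 10.55
position: [474.5, -122.0, 83.0]
ee_rot: [0.1, 0.697, -0.099, 0.703]
contact_force: [-0.1, 0.0, -0.8]
gripper_width: 85.1
```

arm_command:
  increments:
    - [[0, 0, 0], [0, 0, 40], 0]
    - [[0, 0, 0], [11, 40, 75], 0]
    - [[0, 0, 0], [22, 80, 85], 0]
    - [[0, 0, 0], [36, 125, 85], 0]
    - [[0, 0, 0], [48, 168, 85], 0]

```text
clock: 11.05
position: [523.3, 48.0, 169.2]
ee_rot: [0.1, 0.696, -0.099, 0.704]
contact_force: [0.0, -0.4, 0.2]
gripper_width: 85.4
```

arm_command:
  increments:
    - [[0, 0, 0], [10, 30, 0], 0]
    - [[0, 0, 0], [10, 30, 0], 0]
    - [[0, 0, 0], [10, 30, 0], 0]
    - [[0, 0, 0], [10, 30, 0], 0]
    - [[0, 0, 0], [10, 30, 0], 0]

```text
clock: 11.55
position: [532.9, 76.9, 169.2]
ee_rot: [0.101, 0.696, -0.099, 0.704]
contact_force: [-0.7, -0.4, -1.3]
gripper_width: 85.4
```

```bash
python3 look.py w4
```

```text
[[215, 198], [449, 198]] [532.93603978  76.8697454  169.21833183]
0 26 66.7 [132  86  64] | 1 26 66.4 [133  86  64] | 2 26 66.5 [136  88  65] | 3 14 66.7 [134  87  65] | 4 14 66.7 [133  87  64] | 5 13 66.3 [132  85  63] | 6 13 66.5 [132  85  63] | 7 27 66.4 [132  85  63] | 8 27 66.5 [127  82  62] | 9 26 66.5 [114  76  59] | 10 46 93.7 [117  79  59] | 11 33 95.1 [136  88  62] | 12 30 95.3 [142  90  63] | 13 26 95.8 [146  92  63] | 14 33 95.7 [146  91  62] | 15 33 95.5 [145  91  62] | 16 27 95.6 [145  91  63] | 17 27 95.6 [145  91  61] | 18 33 95.9 [145  91  61] | 19 32 95.9 [144  90  61] | 20 23 95.6 [141  89  60] | 21 24 95.5 [128  83  57] | 22 30 94.9 [113  83  71] | 23 23 94.6 [113  97  95] | 24 5 93.0 [132 119 117] | 25 4 75.8 [136 126 126] | 26 21 74.8 [147 139 141] | 27 25 74.8 [141 134 136] | 28 51 75.2 [84 81 84] | 29 53 82.0 [57 57 59] | 30 28 86.2 [45 46 47] | 31 33 86.3 [45 46 47] | 32 33 86.1 [45 45 47] | 33 26 86.1 [45 45 46] | 34 22 85.9 [44 44 46] | 35 27 86.1 [44 44 46] | 36 33 86.1 [44 44 46] | 37 32 86.0 [46 46 47] | 38 26 86.2 [58 57 59] | 41 76 81.4 [97 93 95] | 42 31 89.5 [159 147 147] | 43 32 89.8 [165 152 152] | 44 27 90.4 [165 153 153] | 45 24 90.0 [168 155 155] | 46 30 89.7 [169 156 156] | 47 29 89.8 [171 157 157] | 48 32 89.8 [170 157 157] | 49 27 89.9 [169 156 157] | 50 27 89.8 [169 156 156] | 51 28 89.8 [168 155 155] | 52 30 89.6 [167 154 154] | 53 25 89.7 [165 152 153] | 54 28 89.5 [165 152 152] | 55 26 89.7 [165 151 151] | 56 30 89.8 [166 153 153] | 57 27 89.8 [164 152 153] | 58 21 88.4 [142 136 141] | 59 46 89.4 [ 92  98 115] | 60 32 91.2 [ 51  76 115] | 61 36 91.5 [ 51  85 137] | 62 32 91.8 [ 50  85 138] | 63 29 92.1 [ 49  84 138] | 64 28 92.0 [ 49  83 136] | 65 25 92.2 [ 49  83 136] | 
stop top x [120.9 141.4]
```

View pics/w4.png

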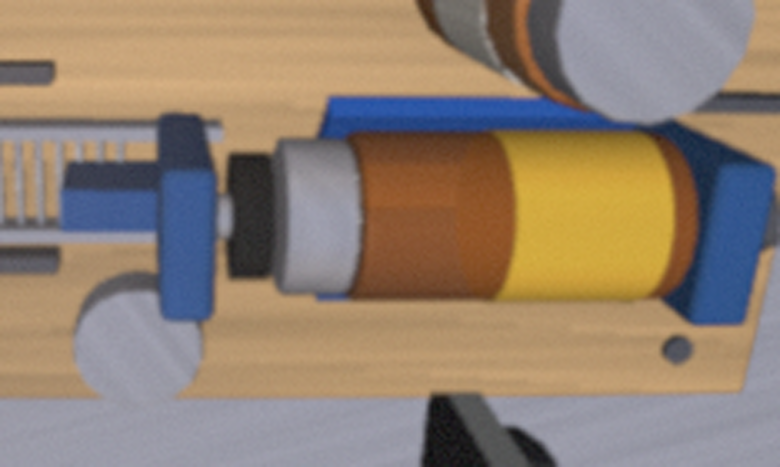

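Third look: the white neck is gone and the cap is butted against the glass. The jaw has dropped back to bar 30, leaving a gap of about 2 mm. I'll check the remaining proudness in the stored image.

Run:
```python
from h import *
from scipy.ndimage import gaussian_filter1d
s=readout.read_state()
ax=np.array([.2825,.9593]); ay=np.array([-ax[1],ax[0]]); O=np.array([527.43,51.53])+20*ax
from collections import namedtuple
for k,pos,q in(('w3',[536.57,79.04,168.71],[.098,.7,-.098,.701]),('w4',s['position'],s['ee_rot'])):
    p=cv2.imread(f'pics/{k}r.png').astype(np.float32); c=cam('wrist',dict(position=np.array(pos),ee_rot=np.array(q)))
    def prof(z,x0,x1,ch):
        xs=np.arange(x0,x1,.1); out=0
        for y in np.arange(-1,6,.7):
            uv=proj(c,np.array([[*(O+x*ax+y*ay),z] for x in xs])).astype(np.float32)
            out=out+cv2.remap(p[...,ch],uv[:,0].reshape(1,-1),uv[:,1].reshape(1,-1),cv2.INTER_LINEAR)[0]
        g=gaussian_filter1d(np.gradient(out/10),4); 
        pk=[(round(float(xs[i]),1),round(float(g[i]),2)) for i in range(2,len(g)-2) if abs(g[i])==abs(g[i-2:i+3]).max() and abs(g[i])>.8]
        return pk
    print(k,'cap/glass z90',prof(90,20,75,0)); print('  red ch',prof(91,48,75,2)); print('  foot z92',prof(92,125,160,2)); print('  stop z95.7',prof(95.7,130,165,0)); print('  pad z86',prof(86,5,45,0))
```

```text
w3 cap/glass z90 [(21.1, -4.13), (33.8, 3.77), (51.4, 3.23), (57.0, -8.78)]
  red ch [(51.0, 3.97), (56.6, -6.98), (58.4, 1.98)]
  foot z92 [(135.1, -3.24), (141.2, -4.78), (145.5, 0.84)]
  stop z95.7 [(132.8, -0.96), (138.6, 1.47), (143.3, 2.35), (158.1, -2.39), (163.3, 2.87)]
  pad z86 [(15.5, -1.44), (17.9, 2.34), (21.6, -4.53), (34.2, 3.79)]
w4 cap/glass z90 [(21.7, -1.58), (24.0, 1.31), (26.9, -3.65), (37.9, 1.7), (41.0, 3.89), (58.7, -5.28)]
  red ch [(58.2, -2.93), (60.1, 2.36)]
  foot z92 [(137.0, -3.49), (143.4, -4.31)]
  stop z95.7 [(134.8, -1.09), (141.0, 1.5), (143.3, 2.23), (158.2, -2.36), (162.8, 2.83)]
  pad z86 [(8.6, -2.53), (10.5, 1.89), (22.0, -1.5), (24.3, 2.01), (27.4, -4.52), (38.3, 1.62), (41.6, 3.86)]
```

The foot is on the stop (143.4 against 143.3) and the cap-to-glass residual is only about 0.1–0.5 mm. To be sure, I'll do one more short, gentle squeeze from bar 30 to about 33.9 (handle width ≈51.5 mm), which stays below 25 N.

arm_command:
  increments:
    - [[0, 0, 0], [-14, -45, 0], 0]
    - [[0, 0, 0], [-28, -90, 0], 0]
    - [[0, 0, 0], [-41, -140, 0], 0]
    - [[0, 0, 0], [-53, -180, -12], 0]
    - [[0, 0, 0], [-57.5, -197, -45], 0]

```text
clock: 12.1
position: [476.2, -123.5, 126.8]
ee_rot: [0.102, 0.693, -0.1, 0.707]
contact_force: [1.5, 0.3, -1.8]
gripper_width: 85.4
```

arm_command:
  increments:
    - [[0, 0, 0], [0, 1, 0], 0]
    - [[0, 0, 0], [0, 1, -15], 0]
    - [[0, 0, 0], [0, 1, -35], 0]
    - [[0, 0, 0], [0, 1, -55], 0]
    - [[0, 0, 0], [0, 1, -62], 0]

```text
clock: 12.6
position: [475.9, -122.2, 64.3]
ee_rot: [0.102, 0.693, -0.1, 0.706]
contact_force: [-0.1, -0.0, -0.1]
gripper_width: 85.4
```

arm_command:
  increments:
    - [[0, 0, 0], [0, 0.5, -2], 0.1]
    - [[0, 0, 0], [0, 0.5, -2], 0.25]
    - [[0, 0, 0], [0, 0.5, -2], 0.3]
    - [[0, 0, 0], [0, 0.5, -2], 0.33]
    - [[0, 0, 0], [0, 0.5, -2], 0.35]

```text
clock: 13.1
position: [476.6, -122.0, 63.7]
ee_rot: [0.102, 0.693, -0.1, 0.707]
contact_force: [-0.7, -0.3, 5.7]
gripper_width: 55.9
```

arm_command:
  increments:
    - [[0, 0, 0], [0, 0, 0], 0.36]
    - [[0, 0, 0], [0, 0, 0], 0.37]
    - [[0, 0, 0], [0, 0, 0], 0.38]
    - [[0, 0, 0], [0, 0, 0], 0.385]
    - [[0, 0, 0], [0, 0, 0], 0.385]

```text
clock: 13.6
position: [476.7, -122.0, 64.3]
ee_rot: [0.102, 0.693, -0.1, 0.707]
contact_force: [-2.6, -1.0, 5.5]
gripper_width: 52.7
```

arm_command:
  increments:
    - [[0, 0, 0], [0, 0, 0], 0.39]
    - [[0, 0, 0], [0, 0, 0], 0.395]
    - [[0, 0, 0], [0, 0, 0], 0.397]
    - [[0, 0, 0], [0, 0, 0], 0.397]
    - [[0, 0, 0], [0, 0, 0], 0.397]

```text
clock: 14.1
position: [476.7, -122.0, 64.5]
ee_rot: [0.102, 0.693, -0.1, 0.707]
contact_force: [-2.6, 0.6, 5.4]
gripper_width: 52.2
```

Run:
```python
from h import *
w=[];a=[]
for k in range(4):
    p,d=imaging.get_image('scene'); w.append(readout.read_state()['gripper_width']); a.append(p.astype(np.float32))
cv2.imwrite('pics/s5r.png',np.mean(a,0)); print(np.round(w,2))
```

```text
[51.79 52.07 51.87 51.76][ WARN:0@1.279] global loadsave.cpp:1063 imwrite_ Unsupported depth image for selected encoder is fallbacked to CV_8U.
```

arm_command:
  increments:
    - [[0, 0, 0], [0, 0, 0], 0.3]
    - [[0, 0, 0], [0, 0, 0], 0.1]
    - [[0, 0, 0], [0, 0, 0], 0]
    - [[0, 0, 0], [0, 0, 0], 0]
    - [[0, 0, 0], [0, 0, 20], 0]

```text
clock: 14.8
position: [474.8, -122.0, 82.5]
ee_rot: [0.102, 0.695, -0.101, 0.705]
contact_force: [-0.3, -0.2, -0.2]
gripper_width: 85.4
```

Run:
```python
from h import *
a=[imaging.get_image('scene')[0].astype(np.float32) for _ in range(3)]
p=np.mean(a,0); cv2.imwrite('pics/s6r.png',p)
q=cv2.imread('pics/s5r.png').astype(np.float32); r=cv2.imread('pics/s4r.png').astype(np.float32)
c=cam('scene'); ax=np.array([.2825,.9593]); O=np.array([527.43,51.53])+20*ax
P=lambda x,z:proj(c,[[*(O+x*ax),z]])[0]
j=P(20,85); d=(P(30,85)-P(20,85))/10; print('px/mm',d)
x,y=j.round().astype(int); g=lambda im:cv2.cvtColor(im[y-9:y+10,x-9:x+10].astype(np.uint8),cv2.COLOR_BGR2GRAY).astype(np.float32)
w=cv2.createHanningWindow((19,19),cv2.CV_32F)
for n,im in(('squeezed2 vs rel',q),('squeezed1 vs rel',r)): 
    sh=cv2.phaseCorrelate(g(p),g(im),w); print(n,sh,'mm',np.dot(sh[0],d)/(d@d))
```

```text
px/mm [0.11347319 0.24867439]
squeezed2 vs rel ((-0.06802674815514287, 0.07682156510981564), 1.051238535642624) mm 0.15237001326041366
squeezed1 vs rel ((0.36384755701627647, -0.031996080833259555), 1.0494399881362915) mm 0.44609899663950964[ WARN:0@1.682] global loadsave.cpp:1063 imwrite_ Unsupported depth image for selected encoder is fallbacked to CV_8U.
```

arm_command:
  increments:
    - [[0, 0, 0], [0, 0, 40], 0]
    - [[0, 0, 0], [11, 40, 75], 0]
    - [[0, 0, 0], [22, 80, 85], 0]
    - [[0, 0, 0], [36, 125, 87], 0]
    - [[0, 0, 0], [48, 168, 87], 0]

```text
clock: 15.45
position: [526.2, 47.9, 172.7]
ee_rot: [0.102, 0.691, -0.1, 0.708]
contact_force: [1.0, 0.0, -0.4]
gripper_width: 85.8
```

arm_command:
  increments:
    - [[0, 0, 0], [10, 30, 0], 0]
    - [[0, 0, 0], [10, 30, 0], 0]
    - [[0, 0, 0], [10, 30, 0], 0]
    - [[0, 0, 0], [10, 30, 0], 0]
    - [[0, 0, 0], [10, 30, 0], 0]

```text
clock: 15.95
position: [535.7, 76.8, 172.4]
ee_rot: [0.103, 0.691, -0.1, 0.708]
contact_force: [0.0, 0.6, -0.8]
gripper_width: 85.2
```

```bash
cat > edge.py <<'E'
from h import *
import sys
from scipy.ndimage import gaussian_filter1d
s=readout.read_state(); k=sys.argv[1]
p=np.mean([imaging.get_image('wrist')[0].astype(np.float32) for _ in range(3)],0).astype(np.float32); cv2.imwrite(f'pics/{k}r.png',p.astype(np.uint8))
ax=np.array([.2825,.9593]); ay=np.array([-ax[1],ax[0]]); O=np.array([527.43,51.53])+20*ax; c=cam('wrist',s)
def prof(z,x0,x1,ch):
    xs=np.arange(x0,x1,.1); out=0
    for y in np.arange(-1,6,.7):
        uv=proj(c,np.array([[*(O+x*ax+y*ay),z] for x in xs])).astype(np.float32)
        out=out+cv2.remap(p[...,ch],uv[:,0].reshape(1,-1),uv[:,1].reshape(1,-1),cv2.INTER_LINEAR)[0]
    g=gaussian_filter1d(np.gradient(out/10),4)
    return [(round(float(xs[i]),1),round(float(g[i]),2)) for i in range(2,len(g)-2) if abs(g[i])==abs(g[i-2:i+3]).max() and abs(g[i])>.8]
print(s['position'],'cap/glass',prof(90,-10,75,0)); print('red',prof(91,48,75,2)); print('foot',prof(92,125,160,2)); print('stop',prof(95.7,130,165,0))
E
python3 edge.py w5
```

```text
[535.66498474  76.79026486 172.44406861] cap/glass [(8.5, -2.39), (10.4, 1.82), (21.6, -1.63), (23.6, 1.59), (26.9, -3.75), (37.6, 1.57), (40.8, 3.69), (58.5, -5.17)]
red [(58.0, -2.9), (59.9, 2.39)]
foot [(136.8, -3.12), (143.1, -4.51)]
stop [(134.5, -0.87), (143.1, 2.19), (157.9, -2.15), (163.1, 2.8)]
```

The readings are unchanged (cap 40.8, foot 143.1, stop 143.1), so the second squeeze moved nothing and the cap is seated. Now the red tab, with fingers shut.

arm_command:
  increments:
    - [[0, 0, 0], [-12, -40, -10], 0.5]
    - [[0, 0, 0], [-25, -80, -30], 1]
    - [[0, 0, 0], [-37, -119, -55], 1]
    - [[0, 0, 0], [-37, -119, -80], 1]
    - [[0, 0, 0], [-37, -119, -88], 1]

```text
clock: 16.6
position: [497.0, -43.6, 82.9]
ee_rot: [0.103, 0.692, -0.102, 0.707]
contact_force: [0.1, 0.6, -0.5]
gripper_width: 12.5
```

Run:
```python
from h import *
s=readout.read_state(); print(s['position'],s['gripper_width']); p,d=imaging.get_image('wrist'); c=cam('wrist',s); W=cloud(c,d)
ax=np.array([.2825,.9593]); ay=np.array([-ax[1],ax[0]]); O=np.array([527.43,51.53])+20*ax
k=mask(p,'red')&(W[...,2]>55)&(W[...,2]<75); w=W[k]; print(k.sum(),np.percentile((w[:,:2]-O)@ax,[2,50,98]),np.percentile((w[:,:2]-O)@ay,[2,50,98]),np.median(w[:,2]))
t=(s['position'][:2]-O); print('tcp in clamp',t@ax,t@ay)
cv2.imwrite('pics/w6.png',cv2.resize(p,(640,480)))
```

```text
[496.97185264 -43.63741787  82.86844007] 12.506813738293888
2062 [-128.01944033 -114.15636795  -76.78740126] [-13.63858812   3.30004653  15.29331694] 67.42764550995923
tcp in clamp -119.89978539255956 2.3337052164793652
```

View pics/w6.png

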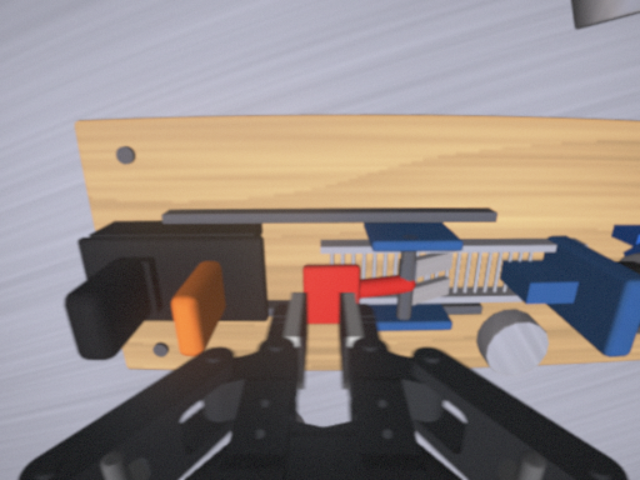

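The closing fingers sit over the tab at (332,295) and are on target. I'll shut them fully and press.

arm_command:
  increments:
    - [[0, 0, 0], [0.5, 2, 0], 1]
    - [[0, 0, 0], [0.5, 2, -4], 1]
    - [[0, 0, 0], [0.5, 2, -8], 1]
    - [[0, 0, 0], [0.5, 2, -14], 1]
    - [[0, 0, 0], [0.5, 2, -18], 1]

```text
clock: 17.15
position: [498.1, -40.7, 64.6]
ee_rot: [0.102, 0.692, -0.101, 0.707]
contact_force: [-0.7, -1.8, 3.7]
gripper_width: 0.0
```

arm_command:
  increments:
    - [[0, 0, 0], [0, 0, -3], 1]
    - [[0, 0, 0], [0, 0, -5], 1]
    - [[0, 0, 0], [0, 0, -7], 1]
    - [[0, 0, 0], [0, 0, -9], 1]
    - [[0, 0, 0], [0, 0, -9], 1]

```text
clock: 17.65
position: [497.7, -42.0, 56.0]
ee_rot: [0.102, 0.693, -0.102, 0.707]
contact_force: [-0.6, -6.1, 6.1]
gripper_width: 0.3
```

arm_command:
  increments:
    - [[0, 0, 0], [0, 0.5, -1.5], 1]
    - [[0, 0, 0], [0, 0.5, -2.5], 1]
    - [[0, 0, 0], [0, 0.5, -2.5], 1]
    - [[0, 0, 0], [0, 0.5, -2.5], 1]
    - [[0, 0, 0], [0, 0.5, -2.5], 1]

```text
clock: 18.15
position: [497.7, -42.3, 54.5]
ee_rot: [0.101, 0.693, -0.102, 0.707]
contact_force: [-1.4, -4.7, 7.6]
gripper_width: 0.1
```

arm_command:
  increments:
    - [[0, 0, 0], [0, 0, 0], 1]
    - [[0, 0, 0], [0, 0, 0], 1]
    - [[0, 0, 0], [0, 0, 0], 1]
    - [[0, 0, 0], [0, 0, 0], 1]
    - [[0, 0, 0], [0, 0, 0], 1]

```text
clock: 18.65
position: [497.7, -42.5, 55.1]
ee_rot: [0.101, 0.693, -0.102, 0.707]
contact_force: [-1.6, -1.5, 5.9]
gripper_width: -0.1
```

arm_command:
  increments:
    - [[0, 0, 0], [0, 0, 0], 1]
    - [[0, 0, 0], [0, 0, 0], 1]
    - [[0, 0, 0], [0, 0, 0], 1]
    - [[0, 0, 0], [0, 0, 0], 1]
    - [[0, 0, 0], [0, 0, 0], 1]

```text
clock: 19.15
position: [497.8, -42.5, 55.6]
ee_rot: [0.101, 0.693, -0.102, 0.707]
contact_force: [-1.9, -0.5, 6.1]
gripper_width: -0.0
```

Run:
```python
from h import *
p,d=imaging.get_image('wrist'); cv2.imwrite('pics/w7.png',cv2.resize(p,(640,480)))
```

```text
(no output)
```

View pics/w7.png

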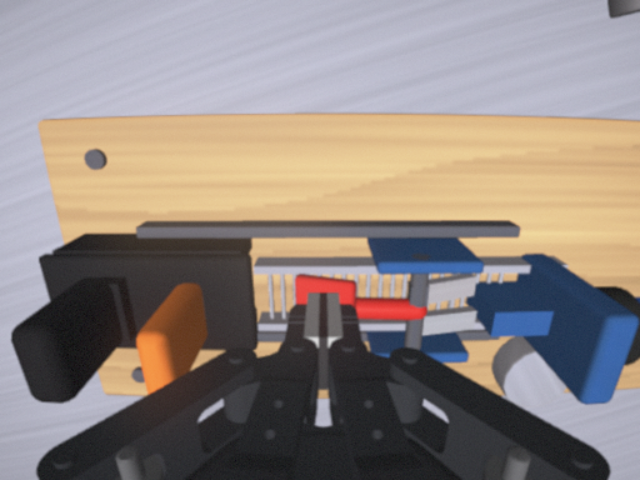

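The tab is down and the jaw has sprung back: the bar's rear end is at x≈255, against the handle base. I'll lift off and check from the look pose.

arm_command:
  increments:
    - [[0, 0, 0], [0, 0, 10], 1]
    - [[0, 0, 0], [0, 0, 40], 1]
    - [[0, 0, 0], [5, 20, 80], 1]
    - [[0, 0, 0], [15, 60, 112], 0.5]
    - [[0, 0, 0], [25, 95, 115], 0]

```text
clock: 19.7
position: [525.3, 54.1, 175.9]
ee_rot: [0.103, 0.689, -0.1, 0.71]
contact_force: [-0.0, 0.6, -0.1]
gripper_width: 28.4
```

arm_command:
  increments:
    - [[0, 0, 0], [6, 15, 0], 0]
    - [[0, 0, 0], [6, 15, 0], 0]
    - [[0, 0, 0], [6, 15, 0], 0]
    - [[0, 0, 0], [6, 15, 0], 0]
    - [[0, 0, 0], [6, 15, 0], 0]

```text
clock: 20.2
position: [530.7, 68.0, 175.3]
ee_rot: [0.103, 0.69, -0.101, 0.709]
contact_force: [-0.0, -0.3, 0.5]
gripper_width: 85.7
```

```bash
python3 edge.py w8
python3 - <<'E'
import cv2
cv2.imwrite('pics/w8.png',cv2.resize(cv2.imread('pics/w8r.png'),(800,600)))
E
```

```text
[530.68068411  67.99598058 175.27894911] cap/glass [(-8.1, -1.71), (-5.9, 2.37), (-1.3, -4.1), (8.3, 2.64), (34.6, -1.42), (40.7, 3.63), (58.4, -5.11)]
red [(57.8, -2.92), (59.9, 2.44)]
foot [(136.9, -3.17), (142.9, -4.15)]
stop [(134.5, -0.94), (140.4, 1.31), (142.9, 2.18), (157.8, -2.08), (161.3, 2.77)]
```

View pics/w8.png

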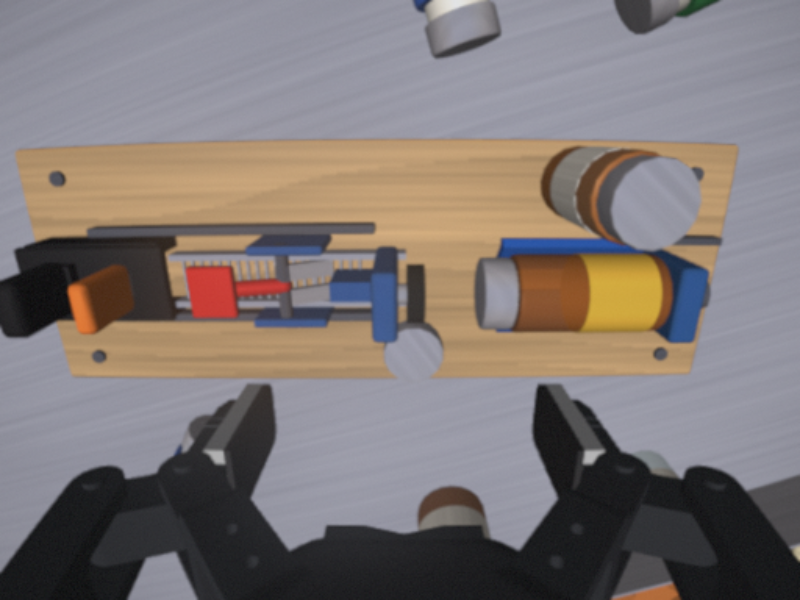

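The jaw is back by the full ~30 mm, the cap is home with no white neck showing, and the foot is on the stop with the bystanders in place. Nothing is touching the gripper, so I'm handing in.

```bash
python3 -c "
from bench import arm,readout
print(readout.read_state()['contact_force']); print(arm.job_done())"
```

```text
[ 0.52560898 -0.474356   -0.33166785]
the job is handed in; nothing more can be done
None
```

The cap is pressed home, the jaw is fully open again and the shaker is lying in its cradle. I handed the job in at about 20 s of the 58 s allowed.

- **Squeezing:** I made two full trigger strokes, taking the bar to 24 mm. A measured partial stroke then took it to about 33.3 mm by the handle width, and that pushed the cap on. One short check squeeze, to about 33.7 mm by the handle width, did not move the cap any further.
- **Release:** I pressed the red tab down about 11 mm with shut fingers and held it for over a second, at 6–8 N vertical force. Then I lifted off.

**Last checks**
- **Cap:** no white neck shows, and the cap-to-glass gap is at most about 0.5 mm. From cap face to stop I measured about 102.3 mm against the stated 103 mm, which is within the calibration error.
- **Shaker:** the foot is on the stop, with both edges at 142.9 mm. No crack shows in the wrist pictures, but I did not measure the clamp force on the glass directly.
- **Jaw:** the measured return was 28.2–29.7 mm, against the 30 mm expected. I put the shortfall down to viewing angle, because one missed tooth would have shown as 6 mm.
- **Surroundings:** the bystanders in view look unmoved, and the tool force was under 1 N with nothing touching the gripper.

One check failed: using the scene camera to see how far the jaw moved during the last squeeze gave no usable reading. I relied on the wrist pictures before and after instead.

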